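# Open the push-and-turn safety cap of the cleaner bottle

### The job

Open the taller of the two white square bottles: grip the bar of its grey safety cap, push the cap down against its spring and, while it is down, twist it anticlockwise (seen from above) until it comes free, then lift it straight up. Finish still gripping the cap, held level and motionless over the bottle's mouth with a gap of about 6 cm below it; nothing is put down. Leave the shorter bottle and the things standing about alone.

Things in the scene. Friction and masses are not known exactly. Their poses are not given: they have to be found in the camera images.
- safety_cap: Grey cap of the taller bottle, loose, 50 g: ribbed round skirt 52 mm across, 24 mm high; on its flat top stands a grip bar 44 mm long (cap's x axis), 14 mm thick (y), 22 mm high. Origin: centre of the skirt's lower edge, z up; flat top at z = 24 mm, top of bar at 46 mm. Two lugs inside the skirt, at its ends on the x axis, lock it under the neck's rim.
- safety_cap_bar (a point): Centre of the top face of the cap's bar, 46 mm above the cap's origin; axes as the cap's. Grip the bar across its 14 mm; fingertips may push on the flat top 22 mm below this point. While locked, the bar is parallel to the bottle's x axis.
- sprung_seal (a joint): Black spring seal in the neck of the taller bottle, pushing the cap up: about 0 m while the cap is locked, grows as the cap is pushed down (5 N at rest, 10 N at the hard stop 6.5 mm down). The cap must be kept 5 mm or more down to turn. Slightly negative when the cap is off.
- tall_bottle: The taller white bottle, 80x80 mm square, shoulder at 112 mm, 168 mm high with cap, fixed in a steel holder 98x98 mm screwed to the worktop: it cannot slide or turn. Origin: centre of the underside, on the worktop; z up; x, y square to its sides. Neck in the middle, 33 mm across, 43 mm at its lugged rim, top at 135.5 mm.
- tall_bottle_seat (a point): Point on the neck's axis, 122 mm above the bottle's underside, where the cap's origin lies while locked; axes as the bottle's. Kept down, the cap turns anticlockwise (from above) with little friction; at 55 to 70 degrees from locked it lifts out freely; a stop ends the turn at about 72 degrees. Below 50 degrees it cannot come off.
- short_bottle: The shorter bottle, to be left alone: same square 80x80 mm body, holder and kind of grey bar cap, but its shoulder is at 70 mm and it is 126 mm high to the top of its bar. Fixed. Origin at the centre of its underside. The two bottles may stand in either place.
- gallipot: Bystander: small steel cup 59 mm across, 38 mm high; origin under its centre.
- blade_carton: Bystander: small carton 48x92x43 mm; origin under its centre.
- gauze_pouch: Bystander: flat pouch 89x102x26 mm; origin under its centre.
- timer: Bystander: small flat timer 68x62x22 mm; origin under its centre.
- sample_cup: Bystander: screw-lid sample cup 69 mm across, 70 mm high; origin under its centre.
There are look-alikes about, which are no part of the job. Leave any green, purple or red look-alike of the safety_cap alone.

How it is judged:
By the outcome, as a careful person would: the job done as asked, in the order asked, and still so for the second after the job is handed in, while the arm keeps its last pose, push and grip.
It also fails if it takes over 35 s, if anything falls off the work surface, if the arm or the gripper's body presses on something with over 40 N, if the wrist force passes 120 N, or if a joint passes its speed limit or range.

### The arm

A 7-joint arm with a two-finger parallel gripper is mounted at the origin on a cart in front of the work surface, level with it; the furniture and walls round the work are solid. World frame = base frame: x ahead of the robot, y to its left, z up, the work surface at z = 0. Lengths are in m, angles in rad, forces in N, time in s.
With the tool pointing down it reaches from about 0.4 to 0.9 m from the base axis. Payload 5.6 kg.
Tool frame: the origin (TCP) lies midway between the tips of the shut fingers; the grasp point (between the pads) lies 19 mm behind it; z points along the fingers, y is the line along which they close (so a half turn about z gives the same grasp; the last joint's range is limited). The gripper opens to 92 mm and grips with 3 to 60 N. Pads are 20 mm wide; open, the fingers measure 128 mm over their backs; the gripper's body (75 mm by 189 mm) begins 69 mm behind the grasp point.
Start: joints at [1.124, 0.468, -0.012, 1.603, 0.006, 1.071, -0.056], TCP at [0.255, -0.598, 0.215] pointing down, gripper open.
Joint ranges: [-2.53, 2.53], [-0.31, 2.02], [-1.57, 1.55], [0.28, 2.44], [-1.29, 4.43], [0.15, 1.84], [-2.92, 2.92]. Speed limits (rad/s): [2.57, 2.57, 3.14, 3.14, 3.14, 3.14, 3.14].

### API

Orientations are given as a 3x3 rotation matrix whose columns are the frame's x, y, z axes.
In Python, from station import env, effector, solver, viewer, workorder, search_frame, tip_of gives the robot as it stands. Calls block until the motion is done:
- env.reach(position, orientation): joint-space move of the TCP to a pose.
- env.movel(position, frame=None, rate=0.15): straight line of the TCP; frame=None keeps the orientation; rate is the mean speed in m/s.
- env.goto_joints(angles): joint-space move.
- effector.release() and effector.grasp(squeeze=None): open the fingers fully, or close them until they stop; squeeze is the grip in N (None keeps the last).
- env.pause(seconds).
- solver.inverse_kinematics(position, orientation): joint angles nearest the present ones, or None.
- env.sense(): the state.
- viewer.read_camera(name): name is "scene" or "top"; returns (picture, depth): 400x640x3 uint8, red, green, blue; 400x640 float32, m along the optical axis (not along the pixel's ray), 0 where there is no reading.
- viewer.camera_info(name): a dict with "intrinsics" (3x3 intrinsics, pixels), "eye" and "rotation" of the camera in the world. Camera axes: x right, y up, looking along -z (the intrinsics and any distortion apply to the point x, -y, -z); pixel columns grow to the right and rows downward; lengths in m; the calibration is good to about 2 mm. A picture is of the moment at which its call begins. camera_info takes no time and is no camera call.
A pose or a line that the arm cannot do raises env.PlanningError and nothing moves.
- workorder.finish_job(): hands the job in; it is judged then, once.
Trained networks look in the newest picture that a camera, given by its name, has taken for a name from the list of things; names that differ only in an ending like _2 or _b are one class to them, and where a whole thing is asked for, a point or a joint stands for the part that bears it (a point fixed in the world has none). Each returns a list of dicts, best first, with "score" (0 to 1); they miss things now and then, are a little off and sometimes report something else, mostly with a low value. They report only what shows in the picture. A call takes as long as a camera call. They do not tell look-alikes from the thing itself.
- search_frame(camera, name): "at" ([x, y, z] in m, in world coordinates, good to about 4 mm: the middle of the surface that is visible of it).
- tip_of(camera, name): "at" ([x, y, z] in m, in world coordinates, good to about 4 mm: a listed point, or the origin of a listed thing).
The state is a dict: "t": time; "joint_positions": joint angles; "joint_velocities": joint speeds; "tau": joint torques, N m; "ee_pos": TCP position; "tcp_rot": TCP orientation; "wrist_force": force on the tool from outside, world axes, zero at the start; "moment": the same for the moment, N m; "gripper_width": finger opening in m; "grasp_force": force on a finger pad.
Only numpy, scipy, OpenCV 4.12 (cv2) and the standard library are available. Lean on these libraries where they do the work, as an engineer would, in place of code of your own. Each camera call takes 0.05 s, during which the arm holds its last target. There are 200 camera calls.

## Working session

There is one attempt and no reset: what is moved stays moved. The work goes in short steps, each a Python script; the robot and the scene stay as the last script left them, time stands still between calls to the robot, and variables do not carry over. Pictures are saved under pics/ and viewed, at most 10 in all, crops included, and the job is handed in when it is done.

```bash
mkdir -p pics; ls; python3 - <<'E'
from station import *
import cv2
for c in ("scene","top"):
    p,d=viewer.read_camera(c); cv2.imwrite(f"pics/{c}0.png",p[:,:,::-1])
    i=viewer.camera_info(c); print(c,i)
    for n in ("safety_cap_bar","safety_cap","tall_bottle_seat","tall_bottle","short_bottle"):
        print(n,[(r["at"],r["score"]) for r in tip_of(c,n)])
print(env.sense())
E
```

```text
pics
scene {'intrinsics': array([[441.15629589,   0.        , 322.33366019],
       [  0.        , 441.15629589, 199.3805916 ],
       [  0.        ,   0.        ,   1.        ]]), 'eye': array([-0.10695455,  0.68078785,  1.00617688]), 'rotation': array([[-0.69363193,  0.49877449, -0.51971025],
       [-0.72026953, -0.4709301 ,  0.50934924],
       [ 0.00930321,  0.72763236,  0.68590422]])}
safety_cap_bar [([0.5139, 0.1976, 0.165], 0.9), ([0.6302, 0.2421, 0.0482], 0.74), ([0.5198, 0.097, 0.0441], 0.63), ([0.6383, 0.1325, 0.0469], 0.62), ([0.516, 0.2038, 0.1242], 0.34)]
safety_cap [([0.5182, 0.2043, 0.1222], 0.64), ([0.6384, 0.2388, 0.0015], 0.64), ([0.6367, 0.1312, 0.0003], 0.64), ([0.5162, 0.0952, 0.0004], 0.6)]
tall_bottle_seat [([0.5156, 0.2036, 0.1216], 0.78)]
tall_bottle [([0.5209, 0.2018, -0.0026], 0.88)]
short_bottle [([0.5711, -0.2492, -0.0051], 0.8)]
top {'intrinsics': array([[489.28957216,   0.        , 317.58481435],
       [  0.        , 489.28957216, 198.43046914],
       [  0.        ,   0.        ,   1.        ]]), 'eye': array([0.40263994, 0.03085603, 1.83023515]), 'r
[... 799 characters left out ...]
([ 4.39302677e-04,  5.62206433e-05,  3.69097469e-04,  5.87034227e-04,
       -3.77583935e-04,  2.45434136e-03, -3.69600083e-04]), 'tau': array([-6.35362121e-04, -5.20134401e+01, -1.22492644e-02, -2.43949467e+01,
       -5.66137384e-02,  1.15105376e-02,  1.67474917e-05]), 'ee_pos': array([ 0.25534677, -0.59772779,  0.21460132]), 'tcp_rot': array([[ 9.19602089e-01,  3.92851114e-01, -2.00290420e-05],
       [ 3.92851114e-01, -9.19602089e-01, -1.14015279e-05],
       [-2.28978518e-05,  2.61643745e-06, -1.00000000e+00]]), 'wrist_force': array([ 0.24861844, -0.61174977, -0.02556241]), 'moment': array([-0.04536289, -0.03267153,  0.01985843]), 'grasp_force': 0.0, 'gripper_width': 0.0919641179971351}
```

```bash
cat > h.py <<'E'
import numpy as np, cv2
from station import *
def cloud(c):
    p,d=viewer.read_camera(c); i=viewer.camera_info(c); K=i["intrinsics"]
    v,u=np.mgrid[:400,:640]
    P=np.stack([(u-K[0,2])/K[0,0]*d,-(v-K[1,2])/K[1,1]*d,-d],-1)@i["rotation"].T+i["eye"]
    P[d==0]=np.nan
    return p,P
def pix(c,X):
    i=viewer.camera_info(c);q=i["rotation"].T@(np.array(X)-i["eye"]);K=i["intrinsics"]
    return K[0,2]-K[0,0]*q[0]/q[2],K[1,2]+K[1,1]*q[1]/q[2]
E
python3 - <<'E'
from h import *
ims=[]
for c in ("top","scene"):
    p,P=cloud(c); u,v=map(int,pix(c,[.515,.203,.165])); print(c,u,v)
    cr=p[max(v-50,0):v+50,u-50:u+50,::-1]; ims.append(cv2.resize(cr,(400,400),interpolation=cv2.INTER_CUBIC))
    n=np.hypot(P[...,0]-.515,P[...,1]-.203)
    for lo,hi in ((.155,.185),(.14,.155),(.10,.12)):
        m=(n<.07)&(P[...,2]>lo)&(P[...,2]<hi)
        if m.sum()>5:
            X=P[m]; r=cv2.minAreaRect(X[:,:2].astype(np.float32)*1000); w,V=np.linalg.eigh(np.cov(X[:,:2].T))
            print(lo,m.sum(),np.median(X,0).round(4),X.mean(0).round(4),r,np.degrees(np.arctan2(V[1,1],V[0,1])),np.sqrt(w))
cv2.imwrite("pics/crop1.png",np.hstack(ims))
E
```

```text
top 260 211
0.155 53 [0.5184 0.2047 0.1682] [0.5182 0.2041 0.1681] ((518.5258178710938, 204.36520385742188), (14.293424606323242, 41.33388137817383), 87.94156646728516) 179.99168574897652 [0.00394665 0.01304541]
0.14 124 [0.5165 0.1981 0.1471] [0.5164 0.2037 0.147 ] ((516.8065795898438, 204.266357421875), (49.189964294433594, 48.54680252075195), 3.523662805557251) 94.82398076765864 [0.01335575 0.01511881]
0.1 195 [0.5122 0.1936 0.1042] [0.5155 0.1996 0.1049] ((517.980712890625, 205.19674682617188), (74.74059295654297, 78.07586669921875), 0.6269325613975525) 149.7446937724757 [0.02480568 0.0253611 ]
scene 285 229
0.155 104 [0.5135 0.2089 0.1656] [0.5132 0.2083 0.1642] ((514.341796875, 206.9017333984375), (44.88930892944336, 16.465700149536133), 2.0824174880981445) -179.7451673013691 [0.00436843 0.01368873]
0.14 170 [0.5097 0.2139 0.1452] [0.5101 0.2118 0.1455] ((512.8392333984375, 207.1102294921875), (52.0671501159668, 46.6359977722168), 72.92913055419922) 45.988914464832575 [0.01218356 0.01460914]
0.1 278 [0.4969 0.2226 0.1042] [0.502  0.2162 0.1049] ((512.5768432617188, 206.89337158203125), (76.1747817993164, 74.04164123535156), 85.38117980957031) 49.09616560193598 [0.01362283 0.02261573]
```

View pics/scene0.png

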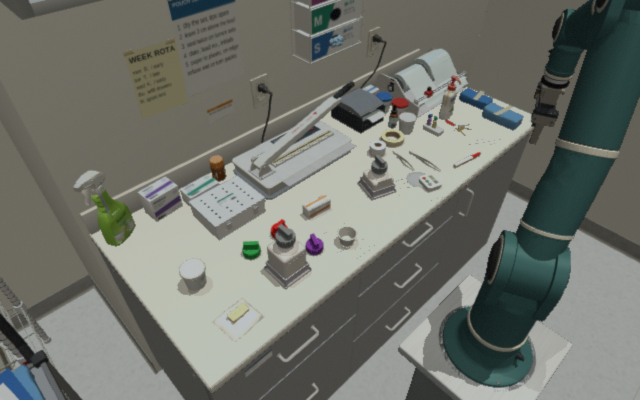

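View pics/top0.png

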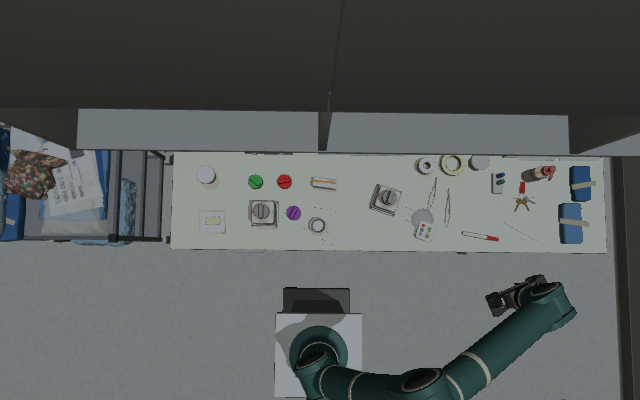

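View pics/crop1.png

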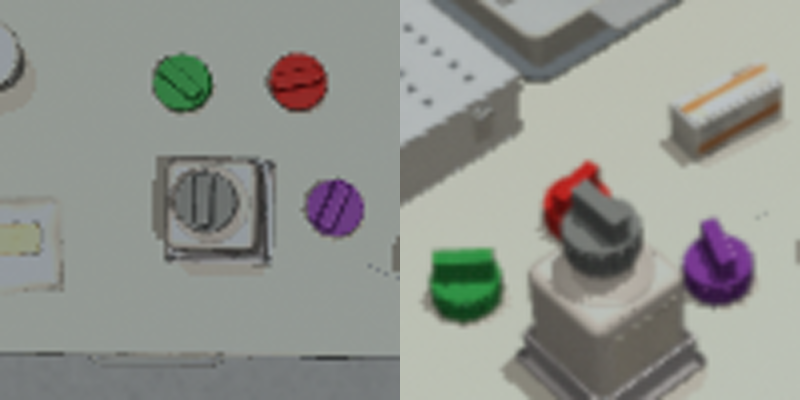

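The taller bottle is at scene (285,235) / top (260,211), carrying the grey cap with its bar about along world x. The shorter one is at scene (378,178) / top (386,198). The look-alike caps are green at scene (251,249), red at (279,230) and purple at (314,243), all on the table. The grey cap on the taller bottle (z≈0.168) fits the description, and the crop confirms it. Next I'll check the IK for both grasp turns and the overhead clearance.

```bash
cat >> h.py <<'E'
C=np.array([.516,.2048])
def R(yaw):  # tool down, tool y at world angle yaw
    y=np.array([np.cos(yaw),np.sin(yaw),0]); z=np.array([0,0,-1.]); return np.stack([np.cross(y,z),y,z],1)
E
python3 - <<'E'
from h import *
for b in (90,-90):
    for t in (1,33,65):
        q=solver.inverse_kinematics([*C,.145],R(np.radians(b+t))); print(b,t,None if q is None else q.round(2))
p,P=cloud("top"); m=(P[...,2]>.45)&(P[...,0]>.35)&(P[...,2]<2)&(P[...,1]>-.7)&(P[...,1]<.6)
print(np.nanmin(P[m],0),np.nanmax(P[m],0))
p,P=cloud("scene"); n=np.hypot(P[...,0]-C[0],P[...,1]-C[1])
m=(n<.25)&(P[...,2]>.06); print([P[m&(P[...,0]>x)&(P[...,0]<x+.05)][:,2].max() if (m&(P[...,0]>x)&(P[...,0]<x+.05)).any() else 0 for x in np.arange(.3,.8,.05)])
E
```

```text
90 1 [ 0.39  0.73 -1.16  1.85  0.76  1.09  0.53]
90 33 [ 0.36  0.69 -1.11  1.85  0.71  1.06  1.12]
90 65 [ 0.46  0.86 -1.33  1.85  0.91  1.21  1.53]
-90 1 [ 0.08  0.49 -0.66  1.87  0.37  0.91 -2.31]
-90 33 [ 0.21  0.56 -0.85  1.86  0.5   0.96 -1.86]
-90 65 [ 0.33  0.65 -1.04  1.85  0.65  1.03 -1.42]
[ 0.57997106 -0.6897557   0.76882852] [0.69213825 0.55546505 1.49563675]
[0, 0, 0, np.float64(0.1685136147117391), np.float64(0.17133702891622327), np.float64(0.099876217786113), np.float64(0.07420254307972873), np.float64(0.07210074348962525), np.float64(0.06890464840772481), np.float64(0.06895492621447441)]
```

```bash
cat >> h.py <<'E'
def st(l=""):
    s=env.sense(); print(l,"t%.2f"%s["t"],s["ee_pos"].round(4),"F",s["wrist_force"].round(1),"M",s["moment"].round(2),"w%.4f"%s["gripper_width"],"g%.1f"%s["grasp_force"],"yaw%.1f"%np.degrees(np.arctan2(s["tcp_rot"][1,1],s["tcp_rot"][0,1])),"tilt%.2f"%np.degrees(np.arccos(-s["tcp_rot"][2,2]))); return s
E
python3 - <<'E'
from h import *
p=env.sense()["ee_pos"]; env.movel([p[0],p[1],.29],rate=.2)
env.reach([*C,.25],R(np.radians(91))); st("above")
env.movel([*C,.150],rate=.1); s=st("down"); print(s["joint_positions"].round(2))
p,P=cloud("scene"); u,v=map(int,pix("scene",[.515,.203,.165]))
cv2.imwrite("pics/c2.png",cv2.resize(p[v-80:v+50,u-80:u+80,::-1],(800,600),interpolation=cv2.INTER_CUBIC))
E
```

```text
above t4.29 [0.5165 0.2039 0.2498] F [ 0.1 -0.4  0.4] M [ 0.04 -0.17 -0.01] w0.0922 g0.0 yaw90.9 tilt0.02
down t5.44 [0.5164 0.2051 0.1506] F [-0.1 -0.1  0. ] M [ 0.07 -0.14  0.04] w0.0917 g0.0 yaw91.0 tilt0.07
[ 0.31  0.62 -1.01  1.85  0.62  1.02  0.63]
```

View pics/c2.png

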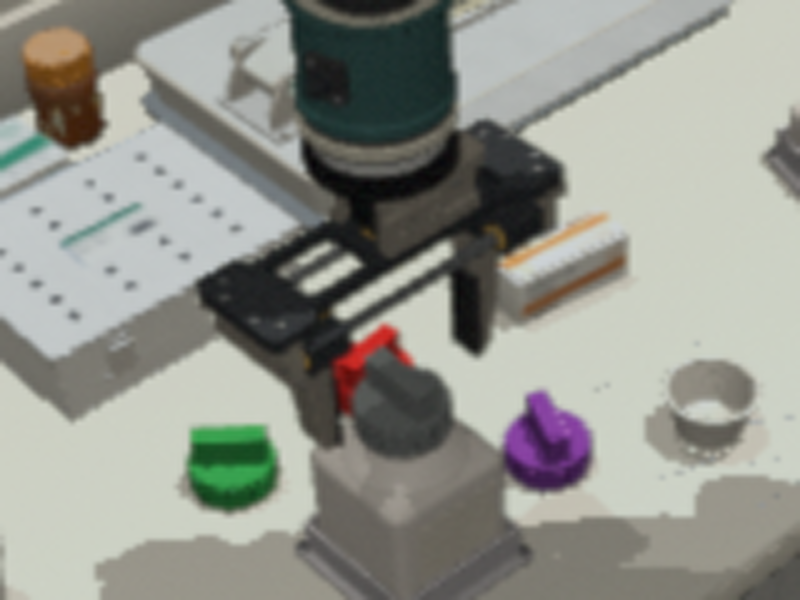

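The fingers, at crop (325,430) and (470,330), straddle the grey bar at (400,375), and nothing else is touched. I'll close gently first and check the side load.

```bash
python3 - <<'E'
from h import *
effector.grasp(squeeze=10); st("grip10")
for k in range(3):
    s=env.sense(); F=s["wrist_force"]
    if abs(F[1])<3: break
    p=s["ee_pos"].copy(); p[1]+=np.sign(F[1])*.001; p[2]=.150; env.movel(p,R(np.radians(91)),rate=.02); st("adj")
E
```

```text
grip10 t6.65 [0.516  0.2047 0.15  ] F [ 0.1 -0.7  0.9] M [ 0.01 -0.11  0.01] w0.0140 g10.0 yaw91.0 tilt0.01
```

```bash
python3 - <<'E'
from h import *
effector.grasp(squeeze=30); s=st("grip30")
x,y=.516,.2048
for z in np.arange(.148,.130,-.001):
    env.movel([x,y,z],R(np.radians(91)),rate=.02); s=st("%.3f"%z)
    if s["wrist_force"][2]>16: break
E
```

```text
grip30 t6.87 [0.516  0.2047 0.15  ] F [-0.1 -0.3  0.5] M [-0.05 -0.17  0.03] w0.0137 g30.0 yaw91.0 tilt0.01
0.148 t7.12 [0.5161 0.2048 0.1484] F [-0.9 -1.4  6. ] M [-0.36  0.22 -0.02] w0.0138 g30.0 yaw91.0 tilt0.03
0.147 t7.37 [0.5161 0.2048 0.1475] F [-1.8 -1.8  6.3] M [-0.34  0.24 -0.03] w0.0136 g30.0 yaw91.0 tilt0.03
0.146 t7.62 [0.5161 0.2048 0.1466] F [-1.9 -2.1  6.6] M [-0.33  0.29  0.01] w0.0138 g30.0 yaw91.0 tilt0.04
0.145 t7.87 [0.5161 0.2048 0.1457] F [-1.9 -2.2  7.4] M [-0.43  0.34 -0.03] w0.0139 g30.0 yaw91.0 tilt0.04
0.144 t8.12 [0.5161 0.2048 0.1447] F [-1.7 -2.3  8.9] M [-0.41  0.41  0.  ] w0.0134 g30.0 yaw91.0 tilt0.05
0.143 t8.37 [0.5161 0.2048 0.1438] F [-1.8 -2.3  9.3] M [-0.51  0.46 -0.05] w0.0136 g30.0 yaw91.0 tilt0.05
0.142 t8.62 [0.5161 0.2048 0.1434] F [-3.9 -3.6 12.4] M [-0.73  0.72 -0.03] w0.0139 g30.0 yaw91.0 tilt0.09
0.141 t8.87 [0.5161 0.2048 0.1434] F [-6.  -5.1 20.3] M [-1.12  1.33 -0.03] w0.0141 g30.0 yaw91.0 tilt0.14
```

```bash
python3 - <<'E'
from h import *
q=solver.inverse_kinematics([.516,.2048,.141],R(np.radians(91))); q0=env.sense()["joint_positions"]
print((q-q0).round(4))
if abs(q-q0).max()<.05:
    for a in range(9,64,9):
        t=np.array(q); t[6]+=np.radians(a); env.goto_joints(t); s=st(a)
        if s["wrist_force"][2]<9 or abs(s["moment"][2])>1.5: print("stop");break
E
```

```text
[-0.0004  0.003   0.0022  0.0018  0.001  -0.0047  0.    ]
9 t9.14 [0.5169 0.2055 0.1434] F [-3.6 -3.4 17.6] M [-0.66  0.73  0.19] w0.0139 g30.0 yaw100.0 tilt0.16
18 t9.42 [0.5168 0.2058 0.1434] F [-3.2 -3.1 17.6] M [-0.53  0.78  0.12] w0.0138 g30.0 yaw109.1 tilt0.16
27 t9.69 [0.5167 0.2058 0.1434] F [-4.2 -2.9 17.7] M [-0.54  0.88  0.12] w0.0143 g30.0 yaw118.1 tilt0.14
36 t9.97 [0.5165 0.206  0.1434] F [-4.2 -2.5 16.6] M [-0.41  0.99  0.07] w0.0136 g30.0 yaw127.1 tilt0.13
45 t10.24 [0.5165 0.2059 0.1434] F [-4.5 -3.  18.1] M [-0.48  0.93  0.13] w0.0136 g30.0 yaw136.1 tilt0.13
54 t10.52 [0.5166 0.206  0.1434] F [-3.9 -2.5 17.2] M [-0.41  0.89  0.2 ] w0.0137 g30.0 yaw145.1 tilt0.14
63 t10.79 [0.5164 0.206  0.1434] F [-4.4 -2.1 17.6] M [-0.43  0.99  0.12] w0.0140 g30.0 yaw154.1 tilt0.13
```

```bash
python3 - <<'E'
from h import *
for z in (.146,.150,.155,.160,.170):
    env.movel([.5164,.2058,z],R(np.radians(154)),rate=.03); s=st(z)
    if s["wrist_force"][2]<-12: print("stuck");break
else:
    env.movel([.5164,.2058,.2234],R(np.radians(154)),rate=.08); env.pause(.3); st("top")
    p,P=cloud("scene"); u,v=map(int,pix("scene",[.515,.203,.19]))
    cv2.imwrite("pics/c3.png",cv2.resize(p[v-60:v+60,u-80:u+80,::-1],(800,600),interpolation=cv2.INTER_CUBIC))
    print([(r["at"],r["score"]) for n in("safety_cap","tall_bottle_seat","sprung_seal") for r in tip_of("scene",n)])
E
```

```text
0.146 t11.11 [0.5164 0.206  0.1469] F [-2.6 -1.5  9.3] M [-0.3   0.52  0.03] w0.0137 g30.0 yaw154.0 tilt0.04
0.15 t11.39 [0.5164 0.206  0.1504] F [-1.1 -1.5  5.5] M [-0.14  0.35 -0.01] w0.0140 g30.0 yaw154.0 tilt0.02
0.155 t11.71 [0.5164 0.2057 0.1548] F [-0.4  0.4 -0.6] M [ 0.11 -0.06  0.03] w0.0136 g30.0 yaw154.0 tilt0.01
0.16 t12.03 [0.5166 0.2059 0.1602] F [-0.1  0.2 -0.4] M [ 0.11 -0.1  -0.03] w0.0138 g30.0 yaw154.0 tilt0.03
0.17 t12.51 [0.5165 0.2058 0.1702] F [-0.2 -0.1 -0.6] M [ 0.12 -0.05 -0.02] w0.0137 g30.0 yaw154.0 tilt0.02
top t13.62 [0.5162 0.2058 0.2231] F [-0.3 -0.2  0.4] M [ 0.12 -0.14  0.01] w0.0137 g30.0 yaw154.0 tilt0.04Traceback (most recent call last):
  File "<stdin>", line 9, in <module>
ValueError: it knows: blade_carton, gallipot, gauze_pouch, safety_cap, safety_cap_bar, sample_cup, short_bottle, tall_bottle, tall_bottle_seat, timer
```

View pics/c3.png

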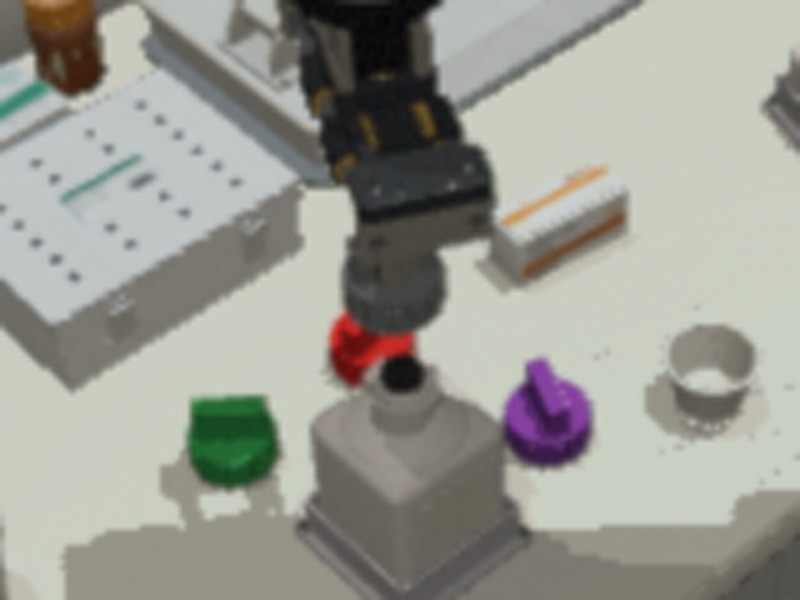

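The cap is held at crop (395,290), above the open neck with its black seal at (403,375). I'll check the gap from depth, then hand in.

```bash
python3 - <<'E'
from h import *
p,P=cloud("scene"); n=np.hypot(P[...,0]-.5164,P[...,1]-.206)
z=P[...,2][(n<.035)&(P[...,2]>.10)&(P[...,2]<.26)]; print(np.histogram(z,np.arange(.1,.26,.005)))
st()
for c in("scene",): print([(r["at"],r["score"]) for r in tip_of(c,"safety_cap")[:5]])
E
```

```text
(array([ 91, 113,  31,  11,  24,  35,  56,  27,  44,   2,   0,   0,   0,
         0,   0,   0,   0,   0,   4,  20,  32,  32,  28,  99,  19,  21,
        17,  19,   8,   1,   0]), array([0.1  , 0.105, 0.11 , 0.115, 0.12 , 0.125, 0.13 , 0.135, 0.14 ,
       0.145, 0.15 , 0.155, 0.16 , 0.165, 0.17 , 0.175, 0.18 , 0.185,
       0.19 , 0.195, 0.2  , 0.205, 0.21 , 0.215, 0.22 , 0.225, 0.23 ,
       0.235, 0.24 , 0.245, 0.25 , 0.255]))
 t13.82 [0.5164 0.2058 0.2233] F [-0.5 -0.3 -0.2] M [ 0.14 -0.09  0.02] w0.0138 g30.0 yaw154.0 tilt0.01
[([0.5197, 0.2064, 0.2387], 0.75), ([0.5187, 0.0974, 0.0003], 0.71), ([0.5154, 0.2061, 0.1988], 0.6), ([0.638, 0.2408, 0.0035], 0.55), ([0.6396, 0.1329, 0.0006], 0.42)]
```

The cap's lower edge is at about z = 0.195 m and the mouth at 0.1355 m, so the gap is about 6 cm.

```bash
python3 -c "
from station import *
print(workorder.finish_job())"
```

```text
the job is handed in; nothing more can be done
None
```

The taller bottle is open: I pushed its grey cap down to the hard stop, twisted it 63° anticlockwise and lifted it; it is now held level and still about 6 cm above the mouth, and the job is handed in at about 14 s.

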